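Hang the hook plate on the tool stand

TASK

Lift the aluminium hook plate out of the slotted wooden block, put its keyhole over the head of the screw on the tool stand with the hook facing outwards, and slide the plate down the narrow slot until it is fully home and hangs there by itself. Feel for the screw gently (never press the plate on the stand or screw with more than about 20 N) and leave the V block, the oil stone and the parts jar where they are.

Things in the scene. Friction and masses are not known exactly. Their poses are not given: they have to be found in the camera images.
- plate_centre (a point): Centre of the loose hook plate: a flat upright aluminium plate 64 wide (y), 152 tall (z), 8 thick (x), about 0.2 kg; this point is 76 mm from its upper and lower edges. It stands 30 mm deep in the slot of the wooden block and leans a few degrees at most. Grip its bare upper 45 mm across the 8 mm thickness.
- hook_plate: The same plate; origin at the middle of its lower edge, x through the thickness, z up. Its -x side is the front, with a small steel J-hook 40 to 61 mm above the lower edge, standing 37 mm out from the plate's mid plane.
- plate_keyhole (a point): Centre of the round part of the plate's keyhole, 16 mm below plate_centre on the middle line. The round part is 21 mm across; between 3 and 13 mm above this point the hole tapers into a straight slot 11 mm wide, whose closed end is 28 mm above this point. The hole goes right through.
- rest_block: Fixed wooden block 70 (x) x 100 (y) x 36 (z) mm, origin under its centre. A slot along its y, 10 mm wide, 68 mm long, floor at z = 6 mm, holds the lower edge of the plate, plate y parallel to block y and hook towards -x.
- tool_stand: Fixed tool stand: grey upright board 150 wide (y), 16 thick (x), top edge 140 mm above the bench, on a foot 12 mm thick reaching 60 mm in front of the board. Origin on the bench under the board's front face; -x is the front, x points into the board. Once home, the plate's upper 43 mm stands above the board; its mid plane is then 13 mm in front of the board.
- stand_slot (a point): Middle of a black horizontal slot in the board's front face, 115 mm above the bench (axes as the stand's). One screw sticks out of it along -x: exactly at this height, but clamped anywhere up to 12 mm to either side (y) of this point; where is not measured. Shank 8 mm across; chamfered head 16 mm across, from x = -17 to -23 mm. Home: plate_centre 8 mm below this height.
- screw_washer (a point): On the board at the slot's middle, a name for the screw's washer (it sits wherever the screw is): a spring washer 32 mm across round the shank, face 11 mm in front of the board, yielding up to 6 mm under 5 to 7 N. To pass under the head the plate's mid plane must be pushed to 9.5 to 12.5 mm from the board; the washer's drag (4 to 12 N) resists the 24 mm slide down.
- v_block: Bystander: steel V block 55 x 36 x 32 mm, origin under its centre.
- oil_stone: Bystander: green dressing stone 25 x 100 x 13 mm, origin under its centre.
- parts_jar: Bystander: small round jar with a lid, 45 mm across and 42 mm tall, origin under its centre.
Mind the look-alikes: they are no part of the job. Leave any green or purple look-alike of the hook_plate alone.

How it is judged:
By the outcome, as a careful person would: the job done as asked, in the order asked, and still so for the second after the job is handed in, with the robot touching nothing.
It also fails if it takes over 64 s, if anything falls off the work surface, if the arm or the gripper's body presses on something with over 40 N, if the wrist force passes 120 N, or if a joint passes its speed limit or range.

ROBOT

A 7-joint arm with a two-finger parallel gripper is mounted at the origin on a cart in front of the work surface, level with it; the furniture and walls round the work are solid. World frame = base frame: x ahead of the robot, y to its left, z up, the work surface at z = 0. Lengths are in m, angles in rad, forces in N, time in s.
With the tool pointing down it reaches from about 0.35 to 0.775 m from the base axis. Payload 3.1 kg.
Tool frame: the origin (TCP) lies at the very end of the fingers, on their centre line; the grasp point (between the pads) lies 19 mm behind it; y points along the fingers, x is the direction in which the jaws open and shut, and the axes are right-handed (so a half turn about y gives the same grasp; the last joint's range is limited). The gripper opens to 85 mm and grips with 20 to 120 N. Pads are 22 mm wide; open, the fingers measure 114 mm over their backs; the gripper's body (76 mm by 85 mm) begins 54 mm behind the grasp point. The pads swing forward as they close: fully open they stand 13 mm farther back than shut.
Start: joints at [-1.232, 0.311, 0.014, 1.512, -0.004, 1.319, -0.027], TCP at [0.204, 0.511, 0.231] pointing down, gripper open.
Joint ranges: [-2.7, 2.7], [-0.3, 1.91], [-1.27, 1.3], [0.12, 2.57], [-1.44, 4.58], [0.2, 2.03], [-3.05, 3.05]. Speed limits (rad/s): [2.79, 2.79, 3.14, 3.14, 3.14, 3.14, 3.14].

INTERFACE

Orientations are given as a 3x3 rotation matrix whose columns are the frame's x, y, z axes.
In Python, from bench import ctrl gives the robot as it stands. The module is installed in compiled form; this text tells all that it offers.
- The arm moves only by the shell command python3 -m creep 'ROWS'. ROWS is JSON, a list that holds one entry, the list of rows, each a list of 7 numbers: the shift along the tool's x, y, z in mm, then the turn, a rotation vector about the tool's x, y, z in rad, then the closure, from 0 (fully open) to 1 (shut). In form: [[[tx, ty, tz, wx, wy, wz, gripper], ...]]. A call has 1 to 8 rows; each row is the pose to reach, as a shift and turn from the pose commanded when the call began, along the tool's axes at that moment; what a row does not reach only later rows make up. A row lasts 1/8 s, in which the tool goes at most 62.5 mm and 10.7 degrees, less where a joint would pass 70% of its speed; a pose out of reach is approached as far as the arm can. A call with a gripper value outside its range is refused whole. The fingers move at their own pace and stop on an object; the grip force is fixed at half the most. Time passes only in rows, so rows that repeat a pose let the fingers close. It gives the time, the measured TCP pose, the force and the opening at its end, in the units of the state.
- ctrl.get_state(): the state, without advancing time (a new reading comes with each control period).
- ctrl.get_image(name): name is "scene" or "side" or "wrist"; returns the picture (420x560x3 uint8, red, green, blue); there is no depth.
- ctrl.camera_info(name): a dict with "vertical_fov" (degrees; the focal length in pixels is half the picture's height over the tangent of half this angle, whatever the lens; pixels are square), "cx", "cy" (the principal point, pixels), "D" ([k1, k2, p1, p2, k3] as OpenCV has them; the pictures are not rectified), "origin" and "rotation" of the camera in the world; the wrist camera has in their place "tool_from_camera" (4x4, takes a point from camera to tool coordinates, whose origin is the TCP and whose axes are the tool frame's). Camera axes: x right, y down, z forward; pixel columns grow to the right and rows downward; lengths in m; the calibration is good to about 2 mm. A picture is of the moment at which its call begins: read the wrist's pose just before it. camera_info takes no time and is no camera call.
- ctrl.finish_job(): hands the job in, once; it reports no verdict.
The state is a dict: "clock": time; "joints": joint angles; "joint_velocities": joint speeds; "tau": joint torques, N m; "tcp_pos": TCP position; "eef_rot": TCP orientation; "force": force on the tool from outside, world axes, zero at the start; "torque": the same for the moment, N m; "finger_gap": finger opening in m.
Only numpy, scipy, OpenCV 4.12 (cv2) and the standard library are available. Lean on these libraries where they do the work, as an engineer would, in place of code of your own. Each camera call takes 0.05 s, during which the arm holds its last target.

## Working session

There is one attempt and no reset: what is moved stays moved. The work goes in short steps, Python scripts to look and compute and a shell command to move; the robot and the scene stay as the last step left them, time stands still between calls to the robot, and variables do not carry over. Pictures are saved under pics/ and viewed, and the job is handed in when it is done.

```bash
mkdir -p pics; cat > h.py <<'E'
import numpy as np, cv2
from bench import ctrl
def K(ci):
    f=210/np.tan(np.radians(ci["vertical_fov"])/2)
    return np.array([[f,0,ci["cx"]],[0,f,ci["cy"]],[0,0,1.]])
def campose(n,st=None):
    ci=ctrl.camera_info(n)
    if n!="wrist": return ci,np.array(ci["origin"]),np.array(ci["rotation"])
    st=st or ctrl.get_state()
    T=np.array(ci["tool_from_camera"]);R=np.array(st["eef_rot"])
    return ci,np.array(st["tcp_pos"])+R@T[:3,3],R@T[:3,:3]
def ray(n,uv,st=None):
    ci,o,R=campose(n,st)
    p=cv2.undistortPoints(np.array([[uv]],float),K(ci),np.array(ci["D"],float))[0,0]
    d=R@np.array([p[0],p[1],1]);return o,d/np.linalg.norm(d)
def onplane(n,uv,ax,val,st=None):
    o,d=ray(n,uv,st);return o+d*(val-o[ax])/d[ax]
def proj(n,P,st=None):
    ci,o,R=campose(n,st)
    rv=cv2.Rodrigues(R.T)[0]
    return cv2.projectPoints(np.array(P,float).reshape(-1,1,3),rv,-R.T@o,K(ci),np.array(ci["D"],float))[0][:,0]
def tri(obs):
    A=np.zeros((3,3));b=np.zeros(3)
    for o,d in obs:
        M=np.eye(3)-np.outer(d,d);A+=M;b+=M@o
    return np.linalg.solve(A,b)
def snap(n,fn,crop=None,s=1):
    im=cv2.cvtColor(ctrl.get_image(n),cv2.COLOR_RGB2BGR)
    cv2.imwrite("pics/raw_"+fn,im)
    crp(im,fn,crop,s)
def crp(im,fn,crop,s):
    if crop: im=im[crop[1]:crop[3],crop[0]:crop[2]]
    cv2.imwrite("pics/"+fn,cv2.resize(im,None,fx=s,fy=s,interpolation=cv2.INTER_CUBIC))
E
python3 - <<'E'
from h import *
np.set_printoptions(precision=4,suppress=True)
for n in ("scene","side","wrist"):
    snap(n,n+"0.png")
    print(n,ctrl.camera_info(n))
s=ctrl.get_state();print(s)
E
```

```text
scene {'vertical_fov': 45.72881699656338, 'cx': 279.3993534100688, 'cy': 221.18502223836026, 'D': array([-0.1627,  0.    ,  0.    ,  0.    ,  0.    ]), 'origin': array([-0.4629, -0.508 ,  0.9724]), 'rotation': array([[ 0.4757, -0.5413,  0.6933],
       [-0.8794, -0.3092,  0.362 ],
       [ 0.0184, -0.7819, -0.6231]])}
side {'vertical_fov': 54.183185150089976, 'cx': 281.5138081165997, 'cy': 213.82100578115708, 'D': array([-0.1271,  0.    ,  0.    ,  0.    ,  0.    ]), 'origin': array([0.6605, 0.6548, 0.8825]), 'rotation': array([[-0.9728,  0.1775, -0.1488],
       [ 0.2314,  0.7194, -0.655 ],
       [-0.0092, -0.6716, -0.7409]])}
wrist {'vertical_fov': 68.02616383594648, 'cx': 279.2670362462621, 'cy': 208.97794218827084, 'D': array([0.0137, 0.    , 0.    , 0.    , 0.    ]), 'tool_from_camera': array([[ 1.    ,  0.001 ,  0.0012,  0.0003],
       [-0.0009, -0.2787,  0.9604, -0.1422],
       [ 0.0013, -0.9604, -0.2787,  0.0714],
       [ 0.    ,  0.    ,  0.    ,  1.    ]])}
{'clock': 0.15, 'joints': array([-1.2317,  0.3115,  0.014 ,  1.5127, -0.0044,  1.3192, -0.0272]), 'joint_velocities': array([ 0.0013, -0.0014,  0.0003, -0.0038,  0.    ,  0.0002, -0.001 ]), 'tau': array([  0.0008, -38.0275,   0.1464, -23.0847,   0.0123,   0.0097,
        -0.    ]), 'tcp_pos': array([0.2042, 0.5101, 0.2305]), 'eef_rot': array([[ 0.3716, -0.0006, -0.9284],
       [ 0.9284, -0.0017,  0.3716],
       [-0.0018, -1.    , -0.0001]]), 'force': array([ 0.1636, -0.4205, -0.944 ]), 'torque': array([ 0.0162,  0.0273, -0.0211]), 'finger_gap': 0.08504635238612153}
```

View pics/scene0.png

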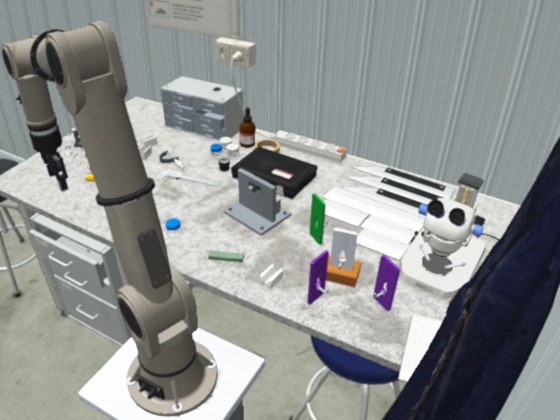

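View pics/side0.png

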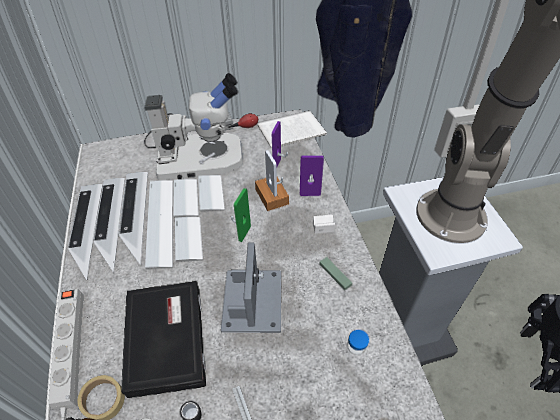

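View pics/wrist0.png

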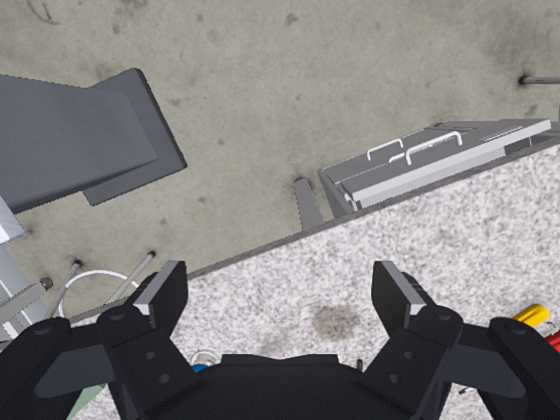

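Candidates: aluminium plate in the wooden block at scene (343,250) / side (270,175). Look-alikes: green at scene (317,220), purple at (318,278) and (386,283). I choose the grey one in the block and check it in a crop.

```bash
python3 - <<'E'
from h import *
a=cv2.imread("pics/raw_scene0.png");b=cv2.imread("pics/raw_side0.png")
crp(a,"sc_plate.png",(290,185,410,315),5)
crp(b,"si_plate.png",(225,115,345,255),4)
crp(a,"sc_stand.png",(210,155,320,255),6)
crp(b,"si_stand.png",(205,230,325,340),5)
E
```

```text
(no output)
```

View pics/sc_plate.png

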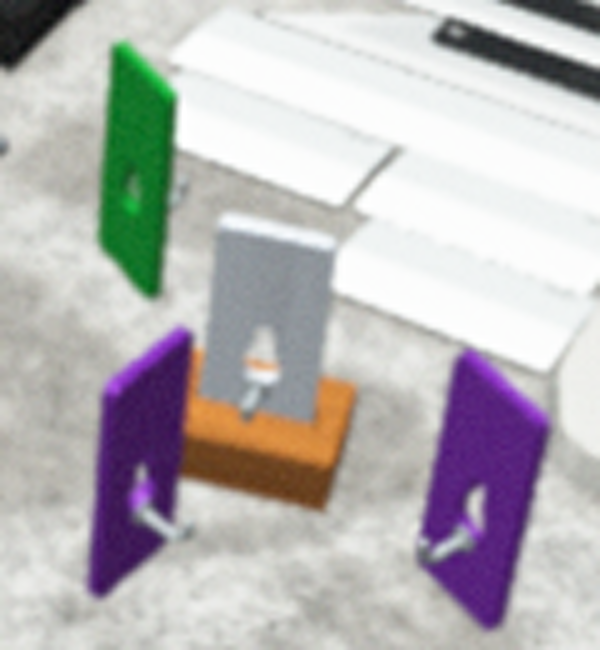

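View pics/si_plate.png

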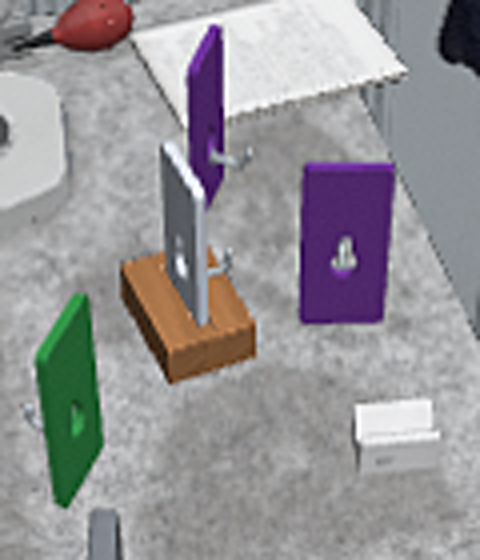

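View pics/sc_stand.png

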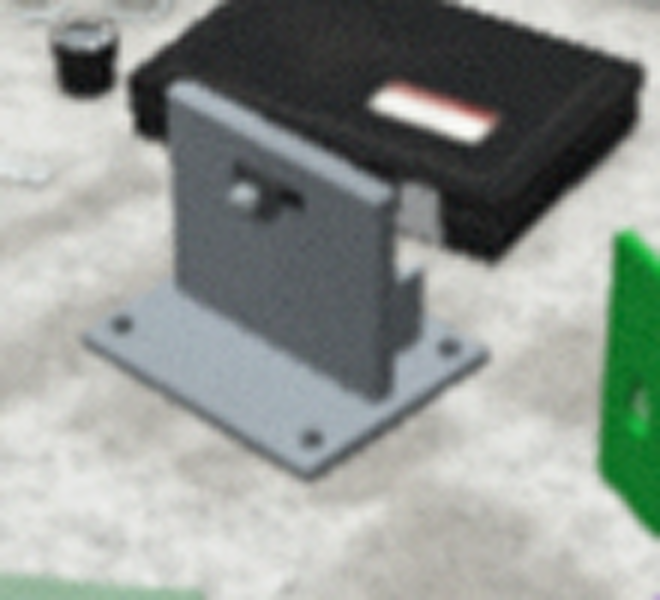

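View pics/si_stand.png

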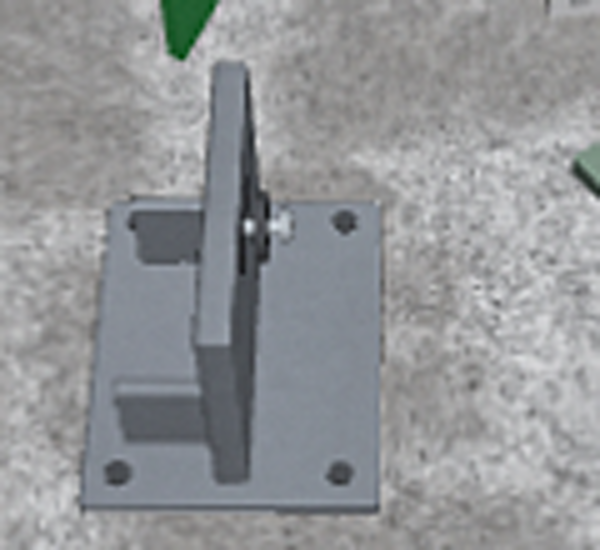

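```bash
python3 - <<'E'
from h import *
np.set_printoptions(precision=4,suppress=True)
S=lambda u,v:(u/5+290,v/5+185); s=lambda u,v:(u/4+225,v/4+115)
T=lambda u,v:(u/6+210,v/6+155); t=lambda u,v:(u/5+205,v/5+230)
print("block");
for p in ((122,268),(168,350),(253,320),(205,248)): print(onplane("side",s(*p),2,.036))
for p in ((325,468),(357,388)): print(onplane("scene",S(*p),2,.036))
print("plate top edge ends (y+ , y-)")
Sa,Sb=S(221,219),S(336,240); sa,sb=s(203,193),s(167,143)
for a,b in ((Sa,sa),(Sb,sb)): print(tri([ray("scene",a),ray("side",b)]),onplane("scene",a,2,.158),onplane("side",b,2,.158))
print("foot")
for p in ((83,338),(310,468),(490,350)): print(onplane("scene",T(*p),2,.012))
for p in ((110,202),(385,200),(380,492),(83,495)): print(onplane("side",t(*p),2,.012))
print("board top front edge")
for p in ((172,92),(388,208)): print(onplane("scene",T(*p),2,.14))
for p in ((246,66),(233,345)): print(onplane("side",t(*p),2,.14))
print("screw",tri([ray("scene",T(240,198)),ray("side",t(286,227))]),onplane("scene",T(240,198),2,.115),onplane("side",t(286,227),2,.115))
print('slot', [onplane("scene",T(*p),2,.115) for p in ((236,172),(302,202))])
E
```

```text
block
[ 0.5364 -0.2376  0.036 ]
[ 0.5206 -0.1459  0.036 ]
[ 0.4544 -0.1606  0.036 ]
[ 0.4711 -0.2441  0.036 ]
[ 0.4632 -0.2554  0.036 ]
[ 0.53   -0.2477  0.036 ]
plate top edge ends (y+ , y-)
[ 0.4875 -0.1718  0.1556] [ 0.4858 -0.1732  0.158 ] [ 0.4876 -0.1679  0.158 ]
[ 0.5004 -0.2304  0.1557] [ 0.4996 -0.2318  0.158 ] [ 0.5001 -0.2257  0.158 ]
foot
[0.5624 0.2268 0.012 ]
[0.5292 0.0691 0.012 ]
[0.66   0.0352 0.012 ]
[0.6663 0.0419 0.012 ]
[0.5292 0.0738 0.012 ]
[0.5692 0.2314 0.012 ]
[0.7031 0.2013 0.012 ]
board top front edge
[0.622 0.204 0.14 ]
[0.5861 0.0577 0.14  ]
[0.5934 0.072  0.14  ]
[0.6264 0.2148 0.14  ]
screw [0.5908 0.1449 0.113 ] [0.5883 0.1434 0.115 ] [0.591  0.1462 0.115 ]
slot [array([0.6071, 0.1571, 0.115 ]), array([0.6007, 0.1146, 0.115 ])]
```

Scene: the grey plate stands in the block with its hook facing the robot. The stand's screw is near world (0.591, 0.145). Next I look at the screw from above with the wrist camera.

```bash
python3 -m creep '[[[-24,1,-62,0,0.17,0,0],[-48,2,-125,0,0.35,0,0],[-72,4,-187,0,0.53,0,0],[-97,5,-250,0,0.71,0,0],[-122,7,-312,0,0.88,0,0],[-146,8,-375,0,1.06,0,0],[-170,9,-437,0,1.24,0,0],[-196,10,-500,0,1.42,0,0]]]'; python3 -m creep '[[[0,0,0,0,0,0,0],[0,0,0,0,0,0,0]]]'
```

```text
clock: 1.15
tcp_pos: [0.57, 0.1675, 0.2216]
eef_rot: [[0.972, -0.0, 0.233], [-0.233, 0.0, 0.972], [-0.0, -1.0, 0.0]]
force: [1.5, 0.4, 0.0]
finger_gap: 0.0848
clock: 1.4
tcp_pos: [0.5685, 0.1689, 0.2212]
eef_rot: [[0.974, -0.002, 0.228], [-0.228, 0.0, 0.974], [-0.002, -1.0, -0.0]]
force: [-0.1, 0.3, 1.0]
finger_gap: 0.0856
```

```bash
python3 - <<'E'
from h import *
snap("wrist","w1.png",None,1.4)
print(proj("wrist",[[.591,.145,.115]]))
E
```

```text
[[313.11958234 230.20601308]]
```

View pics/w1.png

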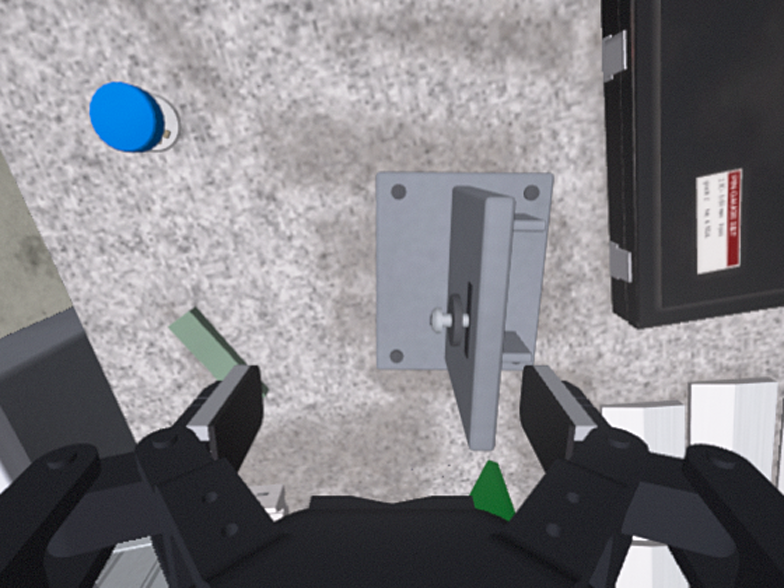

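```bash
python3 - <<'E'
from h import *
a=cv2.imread("pics/raw_w1.png")
crp(a,"w1c.png",(260,115,400,325),2.8*1)
crp(a,"w1d.png",(290,190,360,270),8)
E
```

```text
(no output)
```

View pics/w1d.png

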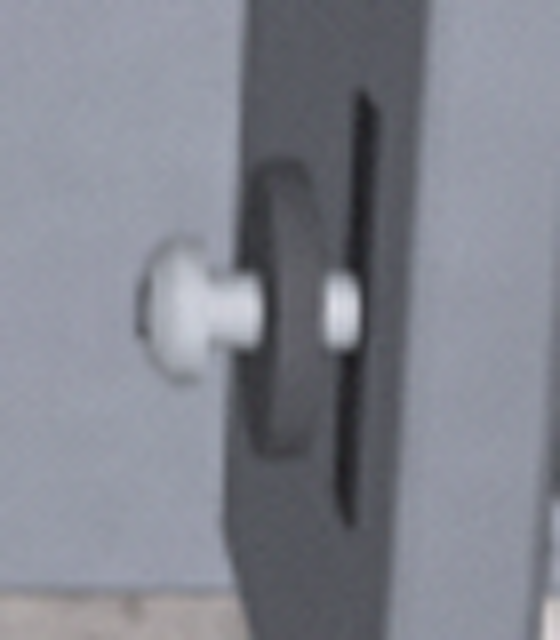

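View pics/w1c.png

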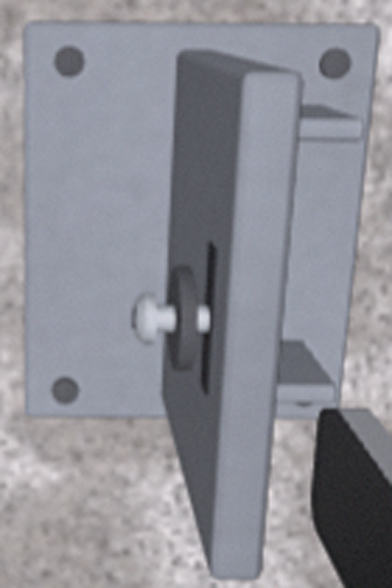

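```bash
python3 - <<'E'
from h import *
np.set_printoptions(precision=4,suppress=True)
c=lambda u,v:(u/2.8+260,v/2.8+115); d=lambda u,v:(u/8+290,v/8+190)
pt=onplane("wrist",c(245,73),2,.14);pb=onplane("wrist",c(213,573),2,.14)
print(pt,pb,pt-pb,np.linalg.norm(pt-pb),np.degrees(np.arctan2((pt-pb)[0],(pt-pb)[1])))
pt2=onplane("wrist",c(298,76),2,.14);pb2=onplane("wrist",c(262,573),2,.14)
print("back",pt2,pb2)
for p in ((25,25),(378,27),(25,415)): print("foot",onplane("wrist",c(*p),2,.012))
m=(pt+pb)/2
f=pt-pb;f/=np.linalg.norm(f);x=np.array([f[1],-f[0],0])
for n,p in (("head",(180,312)),("shank",(235,310)),("shankb",(345,312)),("slott",(365,95)),("slotb",(345,525))):
    q=onplane("wrist",d(*p),2,.115); print(n,q,"x",(q-m)@x,"y",(q-m)@f)
print(ctrl.get_state()["tcp_pos"])
E
```

```text
[0.6267 0.2144 0.14  ] [0.5935 0.0728 0.14  ] [0.0333 0.1415 0.    ] 0.14540872563541832 13.237944244528963
back [0.6396 0.2107 0.14  ] [0.6076 0.0696 0.14  ]
foot [0.571  0.2372 0.012 ]
foot [0.7043 0.2056 0.012 ]
foot [0.5322 0.0755 0.012 ]
head [0.5907 0.1462 0.115 ] x -0.019474108230528926 y -0.0019325375714511104
shank [0.5964 0.1451 0.115 ] x -0.013664786542489215 y -0.0016737257515597901
shankb [0.6077 0.1423 0.115 ] x -0.0020252059321165254 y -0.0018287137537138954
slott [0.6139 0.1652 0.115 ] x -0.001217810224300552 y 0.02192375087253959
slotb [0.6033 0.1181 0.115 ] x -0.0007406135899466027 y -0.02633655477057114
[0.568  0.1702 0.2214]
```

Screw head seen at wrist pixel (312,229), shank at (319,229). That puts the shank axis through world (0.596, 0.145), stand yaw −13.2°. Now over to the plate.

```bash
python3 -m creep '[[[2,-10,-54,0,-0.06,0,0],[4,-20,-108,0,-0.12,0,0],[6,-30,-162,0,-0.19,0,0],[8,-39,-216,0,-0.25,0,0],[10,-39,-270,0,-0.31,0,0],[12,-39,-324,0,-0.38,0,0],[12,-39,-377,0,-0.44,0,0],[12,-39,-377,0,-0.44,0,0]]]'; python3 -m creep '[[[0,0,0,0,0,0,0],[0,0,0,0,0,0,0]]]'
python3 - <<'E'
from h import *
snap("wrist","w2.png",None,1.4)
E
```

```text
clock: 2.45
tcp_pos: [0.4925, -0.2054, 0.2615]
eef_rot: [[0.979, 0.0, -0.202], [0.202, -0.002, 0.979], [-0.0, -1.0, -0.002]]
force: [0.4, 0.7, -0.2]
finger_gap: 0.0848
clock: 2.7
tcp_pos: [0.4957, -0.1982, 0.2607]
eef_rot: [[0.977, 0.0, -0.214], [0.214, 0.002, 0.977], [0.0, -1.0, 0.002]]
force: [-0.8, 0.9, 0.3]
finger_gap: 0.0855
```

View pics/w2.png

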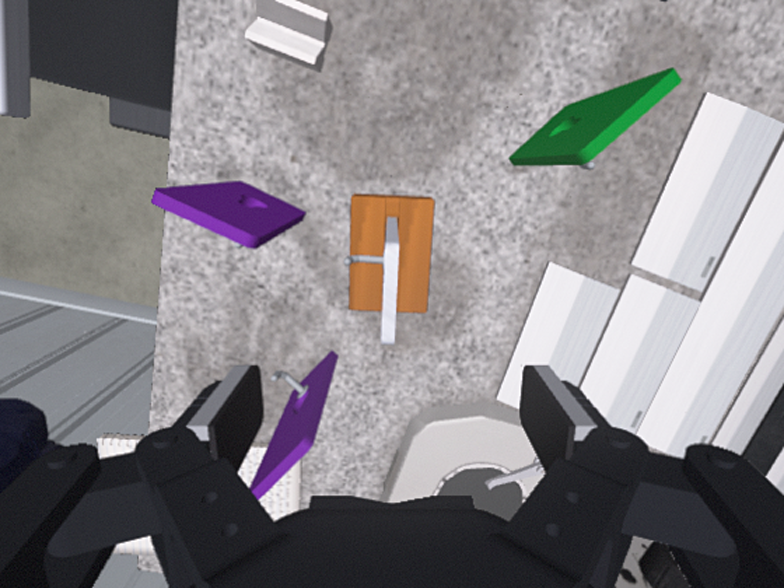

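```bash
python3 - <<'E'
from h import *
a=cv2.imread("pics/raw_w2.png")
crp(a,"w2c.png",(235,130,325,255),4.6)
E
```

```text
(no output)
```

View pics/w2c.png

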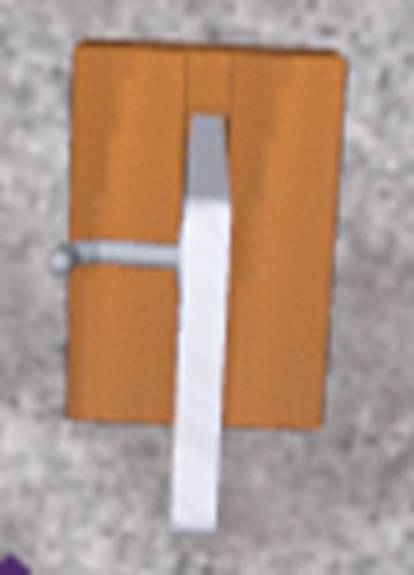

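```bash
python3 - <<'E'
from h import *
np.set_printoptions(precision=4,suppress=True)
c=lambda u,v:(u/4.6+235,v/4.6+130)
s=ctrl.get_state();R=np.array(s["eef_rot"]);t=np.array(s["tcp_pos"])
P=[onplane("wrist",c(*p),2,.158) for p in ((185,203),(231,203),(172,527),(216,530))]
B=[onplane("wrist",c(*p),2,.036) for p in ((75,45),(345,55),(68,418),(322,428))]
F=[onplane("wrist",c(*p),2,.036) for p in ((190,115),(225,115))]
for n,Q in (("P",P),("B",B),("F",F)):
    Q=np.array(Q);print(n,Q,Q.mean(0),"tool",(Q.mean(0)-t)@R)
for Q in (P,B):
    a=(Q[0]+Q[1]-Q[2]-Q[3])/2; print("len",np.linalg.norm(a),"yaw",np.degrees(np.arctan2(-a[0],a[1])))
print("tool yaw",np.degrees(np.arctan2(R[1,0],R[0,0])),t)
# purples: top edge
for p in ((255,490),(335,352),(190,560),(303,215),(152,190)): print(onplane("wrist",(p[0]/1.4,p[1]/1.4),2,.152))
E
```

```text
P [[ 0.486  -0.1705  0.158 ]
 [ 0.4937 -0.1688  0.158 ]
 [ 0.4963 -0.2299  0.158 ]
 [ 0.5044 -0.2287  0.158 ]] [ 0.4951 -0.1995  0.158 ] tool [-0.0007  0.1027 -0.0009]
B [[ 0.4536 -0.1582  0.036 ]
 [ 0.5203 -0.1461  0.036 ]
 [ 0.4704 -0.2552  0.036 ]
 [ 0.538  -0.2433  0.036 ]] [ 0.4956 -0.2007  0.036 ] tool [-0.0005  0.2247 -0.0023]
F [[ 0.4854 -0.169   0.036 ]
 [ 0.4941 -0.1671  0.036 ]] [ 0.4898 -0.168   0.036 ] tool [0.0008 0.2247 0.0308]
len 0.060500227717378875 yaw 9.985947682037777
len 0.09862558955182467 yaw 10.098550390405611
tool yaw 12.306842768284985 [ 0.4956 -0.1986  0.2607]
[ 0.4348 -0.3574  0.152 ]
[ 0.4698 -0.2448  0.152 ]
[ 0.3971 -0.4269  0.152 ]
[ 0.4369 -0.1655  0.152 ]
[ 0.3525 -0.17    0.152 ]
```

```bash
python3 - <<'E'
from h import *
np.set_printoptions(precision=3,suppress=True)
S=lambda u,v:(u/5+290,v/5+185); s=lambda u,v:(u/4+225,v/4+115)
for n,p,q in (("B",((465,352),(548,425)),((425,570),(490,628))),("A",((188,332),(105,388)),((95,592),(180,505)))):
    for k in p: print(n,"top",onplane("scene",S(*k),2,.152))
    for k in q: print(n,"bot",onplane("scene",S(*k),2,0))
for n,p,q in (("B",((190,70),(218,28)),((190,170),(215,200))),("A",((303,165),(393,166)),((302,321),(383,322)))):
    for k in p: print(n,"sidetop",onplane("side",s(*k),2,.152))
    for k in q: print(n,"sidebot",onplane("side",s(*k),2,0))
E
```

```text
B top [ 0.458 -0.318  0.152]
B top [ 0.428 -0.371  0.152]
B bot [ 0.453 -0.321  0.   ]
B bot [ 0.431 -0.366  0.   ]
A top [ 0.404 -0.192  0.152]
A top [ 0.347 -0.173  0.152]
A bot [ 0.354 -0.174  0.   ]
A bot [ 0.434 -0.187  0.   ]
B sidetop [ 0.465 -0.312  0.152]
B sidetop [ 0.433 -0.359  0.152]
B sidebot [ 0.454 -0.378  0.   ]
B sidebot [ 0.442 -0.336  0.   ]
A sidetop [ 0.413 -0.187  0.152]
A sidetop [ 0.353 -0.171  0.152]
A sidebot [ 0.41  -0.185  0.   ]
A sidebot [ 0.351 -0.17   0.   ]
```

Wrist view: plate top face from crop (185,203) to (216,530), i.e. centre (0.495, −0.1995) with yaw 10°. It stands upright with its hook towards −x. I grasp with the TCP at z≈0.121.

```bash
python3 -m creep '[[[-1,30,-1,0,0.04,0,0.6],[-1,60,-1,0,0.04,0,0.6],[-1,90,-1,0,0.04,0,0.6],[-1,110,-1,0,0.04,0,0.6],[-1,125,-1,0,0.04,0,0.6],[-1,140,-1,0,0.04,0,0.6],[-1,140,-1,0,0.04,0,0.6],[-1,140,-1,0,0.04,0,0.6]]]'
python3 - <<'E'
from h import *
snap("wrist","w3.png",None,1.4)
E
```

```text
clock: 3.75
tcp_pos: [0.4945, -0.2027, 0.1215]
eef_rot: [[0.986, 0.001, -0.169], [0.169, -0.001, 0.986], [0.001, -1.0, -0.001]]
force: [-0.2, -0.4, 0.8]
finger_gap: 0.0344
```

View pics/w3.png

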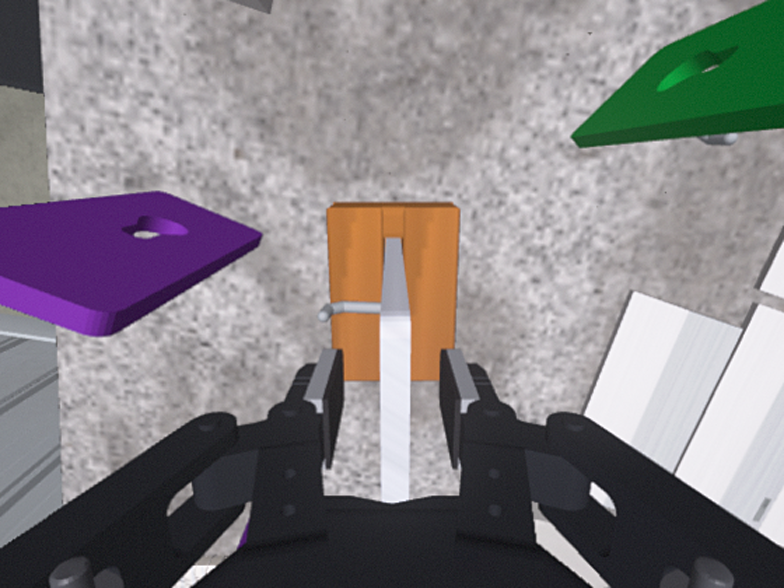

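The plate at (395,400) is between the jaws, upright and parallel. Closing.

```bash
python3 -m creep '[[[0,0,0,0,0,0,1],[0,0,0,0,0,0,1],[0,0,0,0,0,0,1],[0,0,0,0,0,0,1],[0,0,0,0,0,0,1],[0,0,0,0,0,0,1]]]'
python3 - <<'E'
from h import *
snap("wrist","w4.png",None,1.4)
E
```

```text
clock: 4.55
tcp_pos: [0.4947, -0.2027, 0.1216]
eef_rot: [[0.986, 0.002, -0.169], [0.169, -0.001, 0.986], [0.002, -1.0, -0.001]]
force: [0.1, 0.9, 5.4]
finger_gap: 0.0074
```

View pics/w4.png

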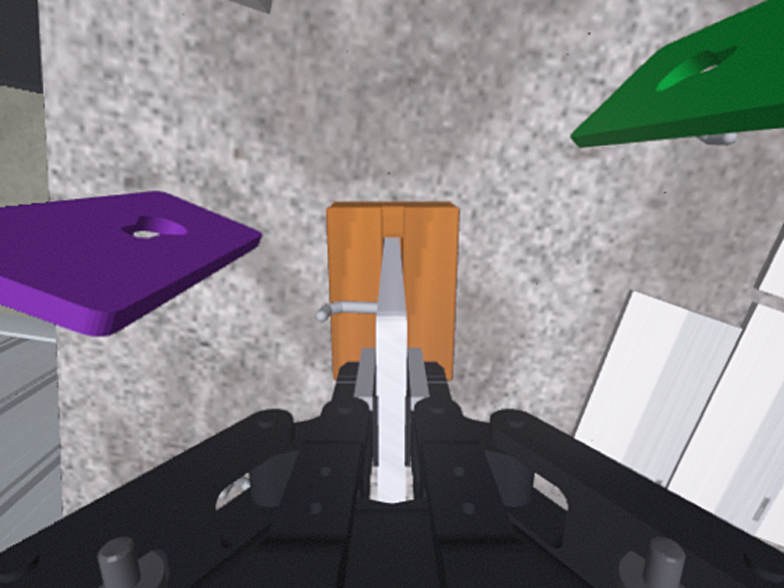

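```bash
python3 - <<'E'
from h import *
a=cv2.imread("pics/raw_w4.png")
crp(a,"w4c.png",(225,140,335,370),2.6)
crp(a,"w4d.png",(250,160,310,235),8)
E
```

```text
(no output)
```

View pics/w4d.png

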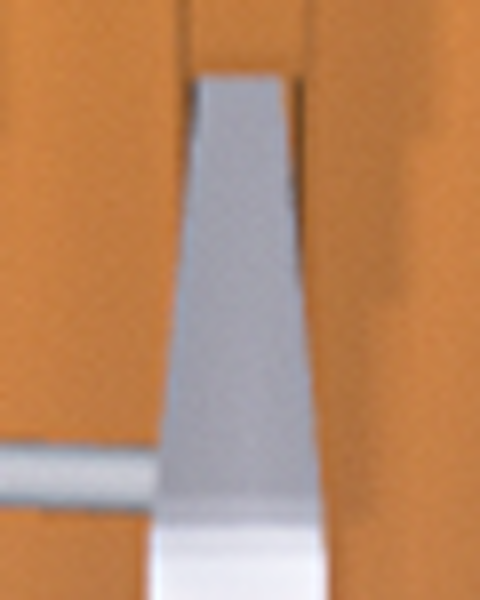

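View pics/w4c.png

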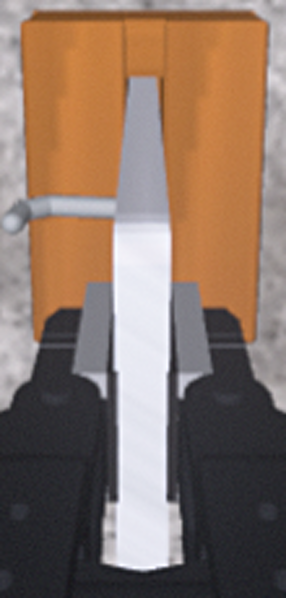

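```bash
python3 - <<'E'
from h import *
np.set_printoptions(precision=4,suppress=True)
d=lambda u,v:(u/8+250,v/8+160);c=lambda u,v:(u/2.6+225,v/2.6+140)
s=ctrl.get_state();R=np.array(s["eef_rot"]);t=np.array(s["tcp_pos"])
for n,p,z in (("topL",d(157,497),.157),("topR",d(320,497),.157),("top2",d(240,525),.158),("botL",d(195,76),.036),("botR",d(283,76),.036),("farTopL",c(117,564),.158),("farTopR",c(167,564),.158)):
    q=onplane("wrist",p,2,z);print(n,q,"tool",(q-t)@R*1000)
E
```

```text
topL [ 0.4849 -0.1682  0.157 ] tool [ -3.7156 -35.4693  35.583 ]
topR [ 0.4922 -0.167   0.157 ] tool [  3.6493 -35.4569  35.5885]
top2 [ 0.4888 -0.1686  0.158 ] tool [  0.0342 -36.4622  34.5962]
botL [ 0.485  -0.1682  0.036 ] tool [-3.8401 85.5306 35.6698]
botR [ 0.493  -0.1669  0.036 ] tool [ 4.2418 85.5443 35.678 ]
farTopL [ 0.4945 -0.2252  0.158 ] tool [ -3.9471 -36.4218 -22.1801]
farTopR [ 0.5022 -0.2239  0.158 ] tool [  3.9173 -36.4085 -22.1809]
```

Grip opening is 7.4 mm. In the tool frame the plate edge is at z=+35.6 mm at both top and bottom, so there is no tilt. The plate's middle line is at tool z≈+3.5. Lifting.

```bash
python3 -m creep '[[[0,-10,0,0,0,0,1],[0,-20,0,0,0,0,1],[0,-35,0,0,0,0,1],[0,-60,0,0,0,0,1],[0,-90,0,0,0,0,1],[0,-120,0,0,0,0,1],[0,-150,0,0,0,0,1],[0,-180,0,0,0,0,1]]]'
python3 -m creep '[[[8,0,23,0,0.03,0,1],[22,0,66,0,0.08,0,1],[38,0,112,0,0.13,0,1],[54,0,160,0,0.19,0,1],[70,0,208,0,0.25,0,1],[86,0,256,0,0.3,0,1],[102,0,303,0,0.36,0,1],[115,0,340,0,0.4,0,1]]]'
python3 -m creep '[[[0,0,0,0,0,0,1],[0,0,0,0,0,0,1],[0,0,0,0,0,0,1],[0,0,0,0,0,0,1]]]'
python3 - <<'E'
from h import *
snap("wrist","w5.png",None,1.4)
E
```

```text
clock: 5.6
tcp_pos: [0.492, -0.2029, 0.3022]
eef_rot: [[0.986, -0.003, -0.168], [0.168, -0.0, 0.986], [-0.003, -1.0, 0.0]]
force: [0.8, -0.4, -1.4]
finger_gap: 0.0073
clock: 6.6
tcp_pos: [0.5485, 0.1535, 0.301]
eef_rot: [[0.974, -0.003, 0.228], [-0.228, -0.001, 0.974], [-0.002, -1.0, -0.002]]
force: [0.4, -0.6, -2.0]
finger_gap: 0.0073
clock: 7.1
tcp_pos: [0.5497, 0.1506, 0.3012]
eef_rot: [[0.973, 0.0, 0.23], [-0.23, -0.0, 0.973], [0.0, -1.0, -0.0]]
force: [-0.2, -0.9, -2.4]
finger_gap: 0.0075
```

View pics/w5.png

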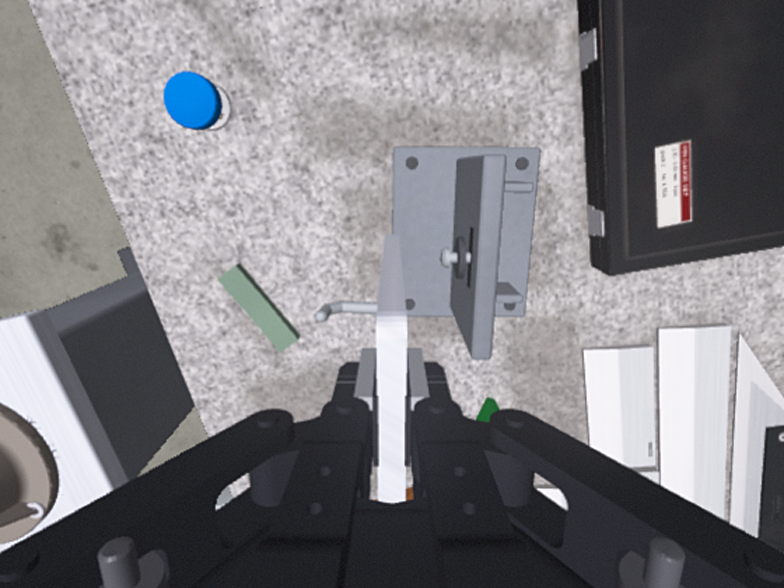

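```bash
python3 - <<'E'
from h import *
a=cv2.imread("pics/raw_w5.png")
crp(a,"w5d.png",(265,150,365,230),7)
E
```

```text
(no output)
```

View pics/w5d.png

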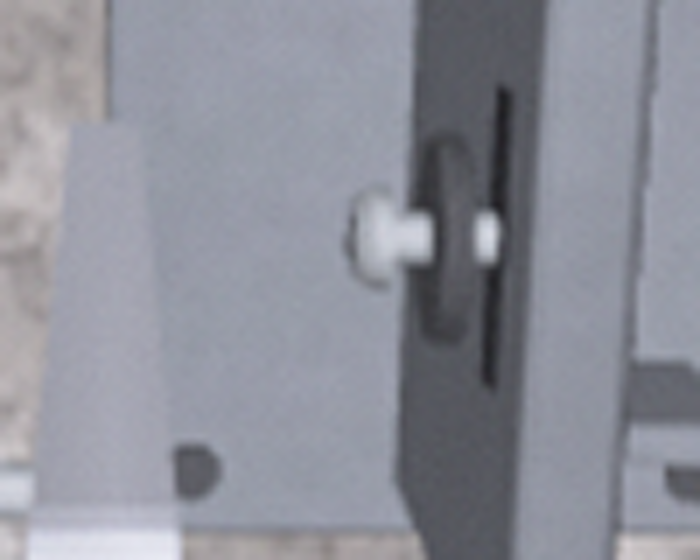

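```bash
python3 - <<'E'
from h import *
np.set_printoptions(precision=4,suppress=True)
d=lambda u,v:(u/7+265,v/7+150)
s=ctrl.get_state();R=np.array(s["eef_rot"]);t=np.array(s["tcp_pos"]);print(t)
for n,p in (("head",(375,237)),("shank",(418,238)),("shankb",(487,237))):
    q=onplane("wrist",d(*p),2,.115);print(n,q,(q-t)@R*1000)
a=t[2]-.0
for n,p,y in (("top",(105,500),-35.5),("bot",(105,125),115.6)):
  for u in (0,1):
    uu={"top":(33,172),"bot":(70,137)}[n][u]
    q=onplane("wrist",d(uu,p[1]),2,t[2]-y/1000);print(n,(q-t)@R*1000)
E
```

```text
[0.5497 0.1509 0.3012]
head [0.5912 0.1455 0.115 ] [ 41.6461 186.166    4.2538]
shank [0.5976 0.1438 0.115 ] [ 48.2406 186.1668   4.1048]
shankb [0.6079 0.1416 0.115 ] [ 58.8017 186.1681   4.2712]
top [ -3.8964 -35.5039  35.7007]
top [  3.2743 -35.5031  35.7108]
bot [ -4.0703 115.5964  32.1356]
bot [  3.8785 115.5974  32.1462]
```

The lower edge of the plate is at tool z≈32.2 and the upper at 35.7, so the plate is tilted about 1.3° in its plane. The earlier "bottom" reading was really the edge of the slot end. I correct that with a small turn about tool x and go down to keyhole height.

```bash
python3 -m creep '[[[0,20,1.3,0.022,0,0,1],[0,45,1.3,0.022,0,0,1],[0,70,1.3,0.022,0,0,1],[0,95,1.3,0.022,0,0,1],[0,115,1.3,0.022,0,0,1],[0,131,1.3,0.022,0,0,1],[0,131,1.3,0.022,0,0,1],[0,131,1.3,0.022,0,0,1]]]'
python3 -m creep '[[[0,0,0,0,0,0,1],[0,0,0,0,0,0,1],[0,0,0,0,0,0,1]]]'
python3 - <<'E'
from h import *
snap("wrist","w6.png",(225,90,385,250),3.7)
snap("scene","s6.png",(200,140,310,250),5.4)
a=cv2.imread("pics/raw_w6.png");crp(a,"w6d.png",(265,110,365,230),5)
E
```

```text
clock: 8.15
tcp_pos: [0.5508, 0.1534, 0.1708]
eef_rot: [[0.974, 0.007, 0.228], [-0.228, 0.022, 0.973], [0.002, -1.0, 0.023]]
force: [0.3, 0.0, -2.1]
finger_gap: 0.0074
clock: 8.52
tcp_pos: [0.5502, 0.1535, 0.1702]
eef_rot: [[0.974, 0.006, 0.228], [-0.228, 0.022, 0.973], [0.0, -1.0, 0.022]]
force: [0.2, -0.6, -1.7]
finger_gap: 0.0075
```

View pics/w6.png

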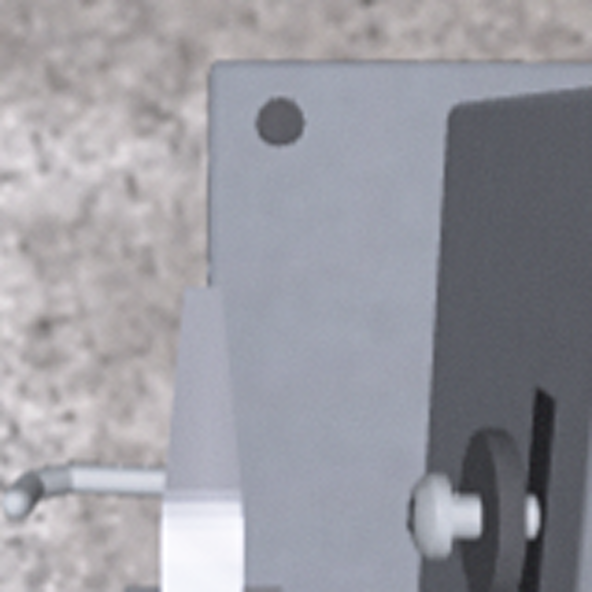

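View pics/s6.png

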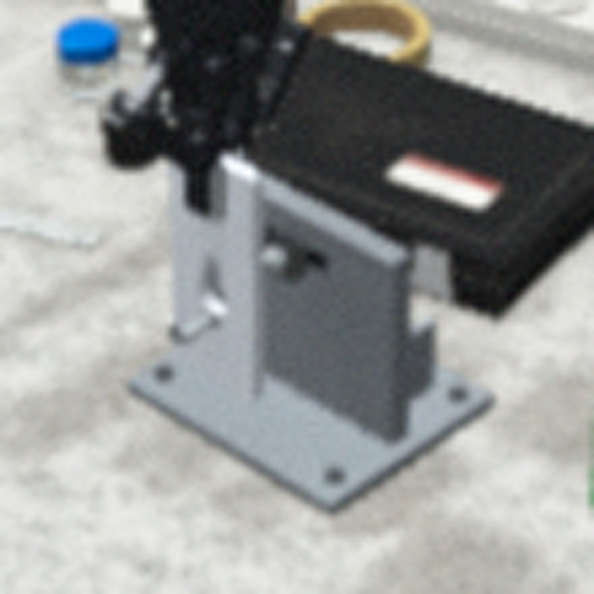

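```bash
python3 - <<'E'
from h import *
np.set_printoptions(precision=4,suppress=True)
d=lambda u,v:(u/3.7+225,v/3.7+90)
s=ctrl.get_state();t=np.array(s["tcp_pos"]);print(t)
a=np.radians(-13.2);R=np.array([[np.cos(a),-np.sin(a),0],[np.sin(a),np.cos(a),0],[0,0,1]])
for n,p,z in (("head",(432,515),.115),("shank",(468,516),.115),("shankb",(533,516),.115),
 ("topL",(163,493),t[2]+.0355),("topR",(243,493),t[2]+.0355),("botL",(185,290),t[2]-.1145),("botR",(222,290),t[2]-.1145)):
    q=onplane("wrist",d(*p),2,z);print(n,q,(q-t)@R*1000)
E
```

```text
[0.5501 0.1535 0.17  ]
head [0.5908 0.1452 0.115 ] [ 41.5446   1.2968 -55.0026]
shank [0.5972 0.1436 0.115 ] [ 48.0846   1.1205 -55.0026]
shankb [0.6086 0.1409 0.115 ] [ 59.8641   1.1484 -55.0026]
topL [0.5538 0.1875 0.2055] [-4.1936 33.9622 35.5   ]
topR [0.5614 0.1857 0.2055] [ 3.6831 33.977  35.5   ]
botL [0.554  0.1878 0.0555] [  -4.0656   34.2953 -114.5   ]
botR [0.5621 0.1859 0.0555] [   4.2311   34.3102 -114.5   ]
```

Relative to TCP in stand axes, the plate middle is at +2.1 and the screw at +1.2. I shift −0.9 mm sideways and advance in steps, watching the force.

```bash
python3 -m creep '[[[8,0,-0.9,0,0,0,1],[16,0,-0.9,0,0,0,1],[24,0,-0.9,0,0,0,1],[30,0,-0.9,0,0,0,1],[32,0,-0.9,0,0,0,1],[32,0,-0.9,0,0,0,1],[32,0,-0.9,0,0,0,1]]]'
python3 -m creep '[[[1,0,0,0,0,0,1],[2,0,0,0,0,0,1],[3,0,0,0,0,0,1],[3,0,0,0,0,0,1]]]'
python3 -m creep '[[[1,0,0,0,0,0,1],[2,0,0,0,0,0,1],[2,0,0,0,0,0,1]]]'
```

```text
clock: 9.5
tcp_pos: [0.5807, 0.1454, 0.1698]
eef_rot: [[0.974, 0.005, 0.228], [-0.228, 0.022, 0.974], [-0.0, -1.0, 0.022]]
force: [0.6, -0.6, -1.7]
finger_gap: 0.0074
clock: 10.0
tcp_pos: [0.584, 0.1445, 0.1698]
eef_rot: [[0.974, 0.005, 0.228], [-0.228, 0.021, 0.973], [0.0, -1.0, 0.022]]
force: [0.4, -1.1, -2.0]
finger_gap: 0.0077
clock: 10.38
tcp_pos: [0.586, 0.1441, 0.1698]
eef_rot: [[0.974, 0.005, 0.228], [-0.228, 0.021, 0.973], [0.0, -1.0, 0.022]]
force: [0.5, 0.3, -2.0]
finger_gap: 0.0073
```

```bash
python3 -m creep '[[[1,0,0,0,0,0,1],[2,0,0,0,0,0,1],[2,0,0,0,0,0,1]]]'
python3 -m creep '[[[1,0,0,0,0,0,1],[2,0,0,0,0,0,1],[2,0,0,0,0,0,1]]]'
python3 - <<'E'
from h import *
snap("wrist","w7.png",(225,130,385,290),3.7)
snap("scene","s7.png",(210,140,290,230),6.5)
E
```

```text
clock: 10.75
tcp_pos: [0.5879, 0.1436, 0.1698]
eef_rot: [[0.974, 0.005, 0.228], [-0.228, 0.021, 0.973], [0.0, -1.0, 0.022]]
force: [0.0, 0.2, -1.9]
finger_gap: 0.0072
clock: 11.12
tcp_pos: [0.5899, 0.1431, 0.1698]
eef_rot: [[0.974, 0.005, 0.228], [-0.228, 0.021, 0.973], [0.0, -1.0, 0.022]]
force: [0.3, -0.3, -2.7]
finger_gap: 0.0072
```

View pics/w7.png

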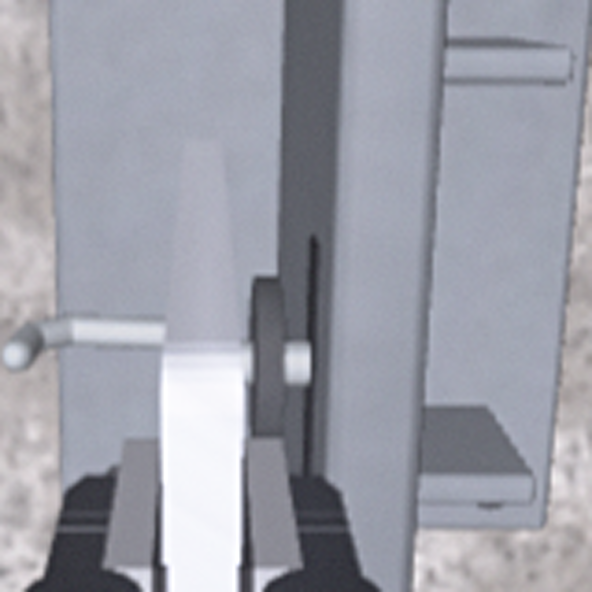

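View pics/s7.png

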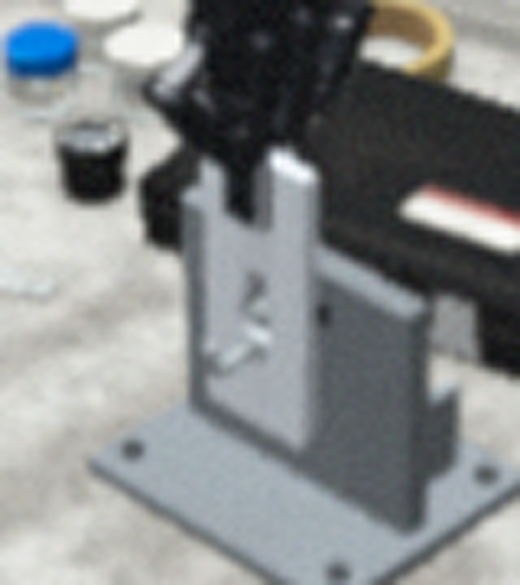

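Wrist image: the head has entered the keyhole without contact. The shank at (300,363) is visible between plate and washer. Continuing to the washer.

```bash
python3 -m creep '[[[1,0,0,0,0,0,1],[2,0,0,0,0,0,1],[3,0,0,0,0,0,1],[3,0,0,0,0,0,1]]]'
python3 -m creep '[[[1,0,0,0,0,0,1],[2,0,0,0,0,0,1],[2,0,0,0,0,0,1]]]'
python3 -m creep '[[[1,0,0,0,0,0,1],[1,0,0,0,0,0,1],[1,0,0,0,0,0,1]]]'
python3 -m creep '[[[1,0,0,0,0,0,1],[1,0,0,0,0,0,1],[1,0,0,0,0,0,1]]]'
```

```text
clock: 11.72
tcp_pos: [0.5928, 0.1424, 0.1698]
eef_rot: [[0.974, 0.005, 0.228], [-0.228, 0.021, 0.973], [0.0, -1.0, 0.022]]
force: [-0.2, -0.1, -1.3]
finger_gap: 0.0073
clock: 12.1
tcp_pos: [0.5946, 0.1421, 0.1698]
eef_rot: [[0.974, 0.005, 0.228], [-0.228, 0.021, 0.973], [-0.0, -1.0, 0.022]]
force: [0.6, -0.2, -2.1]
finger_gap: 0.007
clock: 12.48
tcp_pos: [0.5949, 0.142, 0.1697]
eef_rot: [[0.974, 0.003, 0.228], [-0.228, 0.022, 0.973], [-0.002, -1.0, 0.022]]
force: [-2.7, 0.8, -1.2]
finger_gap: 0.0073
clock: 12.85
tcp_pos: [0.5953, 0.142, 0.1696]
eef_rot: [[0.974, 0.002, 0.228], [-0.228, 0.022, 0.974], [-0.003, -1.0, 0.022]]
force: [-5.7, 0.7, -0.1]
finger_gap: 0.0071
```

```bash
python3 -m creep '[[[1,0,0,0,0,0,1],[1,0,0,0,0,0,1],[1,0,0,0,0,0,1]]]'
python3 -m creep '[[[1,0,0,0,0,0,1],[1,0,0,0,0,0,1],[1,0,0,0,0,0,1]]]'
python3 -m creep '[[[1,0,0,0,0,0,1],[1,0,0,0,0,0,1],[1,0,0,0,0,0,1]]]'
```

```text
clock: 13.22
tcp_pos: [0.5962, 0.1418, 0.1696]
eef_rot: [[0.974, 0.002, 0.227], [-0.227, 0.022, 0.974], [-0.003, -1.0, 0.022]]
force: [-5.7, 0.1, 0.8]
finger_gap: 0.0071
clock: 13.6
tcp_pos: [0.597, 0.1415, 0.1696]
eef_rot: [[0.974, 0.002, 0.228], [-0.228, 0.022, 0.974], [-0.003, -1.0, 0.022]]
force: [-5.5, -0.2, 0.8]
finger_gap: 0.0072
clock: 13.98
tcp_pos: [0.5979, 0.1414, 0.1696]
eef_rot: [[0.974, 0.001, 0.227], [-0.227, 0.022, 0.974], [-0.004, -1.0, 0.022]]
force: [-6.2, -0.1, -0.3]
finger_gap: 0.0073
```

```bash
python3 -m creep '[[[0.8,0,0,0,0,0,1],[0.8,0,0,0,0,0,1],[0.8,0,0,0,0,0,1]]]'
python3 - <<'E'
from h import *
snap("wrist","w8.png",(235,190,335,290),5.8)
E
```

```text
clock: 14.35
tcp_pos: [0.5985, 0.1412, 0.1696]
eef_rot: [[0.974, 0.001, 0.228], [-0.227, 0.022, 0.974], [-0.004, -1.0, 0.022]]
force: [-6.1, 0.9, 0.9]
finger_gap: 0.0071
```

View pics/w8.png

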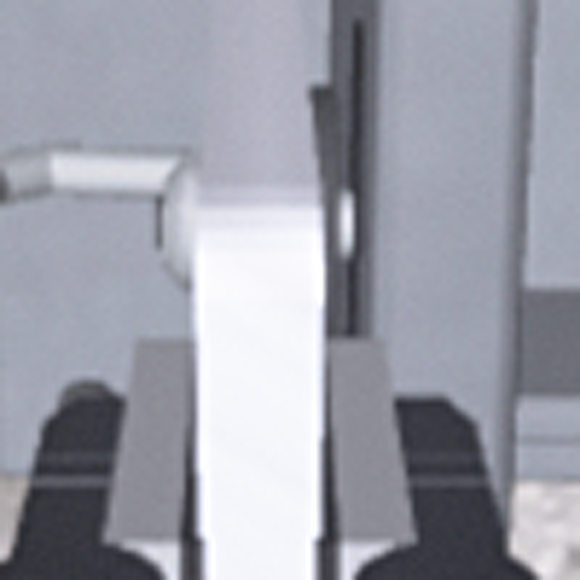

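The head now shows in front of the plate at (180,220), and the washer pushes back steadily at about 6 N. Sliding down.

```bash
python3 -m creep '[[[0,1,0,0,0,0,1],[0,2,0,0,0,0,1],[0,3,-0.1,0,0,0,1],[0,4,-0.1,0,0,0,1]]]'
python3 -m creep '[[[0,1,0,0,0,0,1],[0,2,0,0,0,0,1],[0,3,-0.1,0,0,0,1],[0,4,-0.1,0,0,0,1]]]'
python3 -m creep '[[[0,1,0,0,0,0,1],[0,2,0,0,0,0,1],[0,3,-0.1,0,0,0,1],[0,4,-0.1,0,0,0,1]]]'
```

```text
clock: 14.9
tcp_pos: [0.5985, 0.1413, 0.1655]
eef_rot: [[0.974, 0.001, 0.227], [-0.227, 0.022, 0.974], [-0.004, -1.0, 0.022]]
force: [-5.9, 1.3, 0.6]
finger_gap: 0.0073
clock: 15.4
tcp_pos: [0.5985, 0.1414, 0.1615]
eef_rot: [[0.974, 0.001, 0.227], [-0.227, 0.022, 0.974], [-0.004, -1.0, 0.022]]
force: [-6.3, -0.1, -0.1]
finger_gap: 0.0076
clock: 15.9
tcp_pos: [0.5985, 0.1414, 0.1575]
eef_rot: [[0.974, 0.001, 0.227], [-0.227, 0.022, 0.974], [-0.004, -1.0, 0.022]]
force: [-5.9, 1.0, 0.6]
finger_gap: 0.0072
```

```bash
python3 -m creep '[[[0,1,0,0,0,0,1],[0,2,0,0,0,0,1],[0,3,-0.1,0,0,0,1],[0,4,-0.1,0,0,0,1]]]'
python3 -m creep '[[[0,1,0,0,0,0,1],[0,2,0,0,0,0,1],[0,3,-0.1,0,0,0,1],[0,4,-0.1,0,0,0,1]]]'
python3 - <<'E'
from h import *
snap("wrist","w9.png",(225,150,345,290),4)
snap("scene","s9.png",(210,140,290,230),6.5)
E
```

```text
clock: 16.4
tcp_pos: [0.5985, 0.1414, 0.1535]
eef_rot: [[0.974, 0.001, 0.227], [-0.227, 0.022, 0.974], [-0.004, -1.0, 0.022]]
force: [-5.3, 0.9, 0.7]
finger_gap: 0.0072
clock: 16.9
tcp_pos: [0.5985, 0.1415, 0.1494]
eef_rot: [[0.974, 0.001, 0.227], [-0.227, 0.022, 0.974], [-0.004, -1.0, 0.022]]
force: [-5.9, 1.1, 0.4]
finger_gap: 0.0072
```

View pics/w9.png

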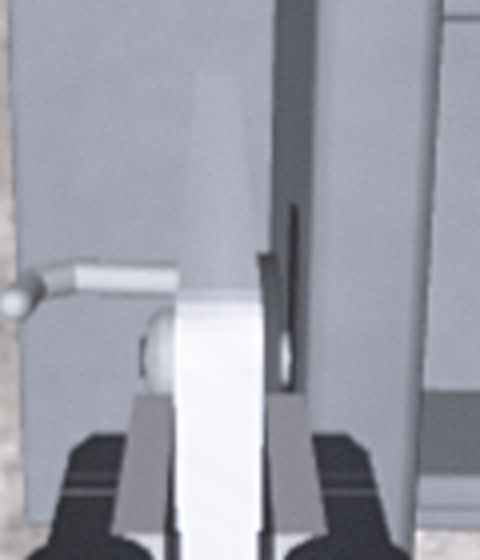

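View pics/s9.png

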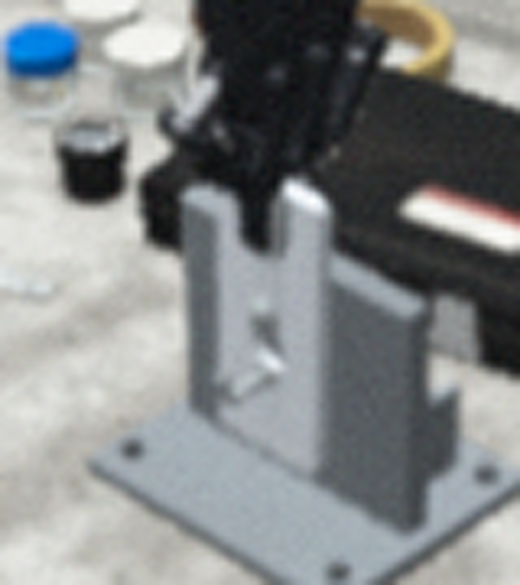

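```bash
python3 -m creep '[[[0,1,0,0,0,0,1],[0,2,0,0,0,0,1],[0,2,0,0,0,0,1]]]'
python3 -m creep '[[[0,0.7,0,0,0,0,1],[0,0.7,0,0,0,0,1]]]'
python3 -m creep '[[[0,0.7,0,0,0,0,1],[0,0.7,0,0,0,0,1]]]'
python3 -m creep '[[[0,0.7,0,0,0,0,1],[0,0.7,0,0,0,0,1]]]'
```

```text
clock: 17.38
tcp_pos: [0.5984, 0.1415, 0.1473]
eef_rot: [[0.974, 0.001, 0.227], [-0.227, 0.022, 0.974], [-0.004, -1.0, 0.022]]
force: [-5.9, 0.3, -0.4]
finger_gap: 0.0073
clock: 17.62
tcp_pos: [0.5984, 0.1415, 0.1466]
eef_rot: [[0.974, 0.001, 0.227], [-0.227, 0.022, 0.974], [-0.004, -1.0, 0.022]]
force: [-5.9, 1.2, -0.2]
finger_gap: 0.0075
clock: 17.88
tcp_pos: [0.5985, 0.1415, 0.1465]
eef_rot: [[0.974, 0.001, 0.227], [-0.227, 0.022, 0.974], [-0.004, -1.0, 0.022]]
force: [-7.9, 0.5, 2.1]
finger_gap: 0.0076
clock: 18.12
tcp_pos: [0.5985, 0.1415, 0.1464]
eef_rot: [[0.974, 0.001, 0.227], [-0.227, 0.023, 0.974], [-0.004, -1.0, 0.022]]
force: [-8.7, 1.7, 4.5]
finger_gap: 0.0074
```

```bash
python3 -m creep '[[[0,1,0,0,0,0,1],[0,1,0,0,0,0,1]]]'
python3 - <<'E'
from h import *
snap("wrist","w10.png",(225,150,345,290),4)
snap("side","d10.png",(215,225,315,335),5.4)
E
```

```text
clock: 18.38
tcp_pos: [0.5986, 0.1415, 0.1462]
eef_rot: [[0.974, 0.002, 0.227], [-0.227, 0.023, 0.974], [-0.004, -1.0, 0.023]]
force: [-8.7, 0.8, 7.1]
finger_gap: 0.0071
```

View pics/w10.png

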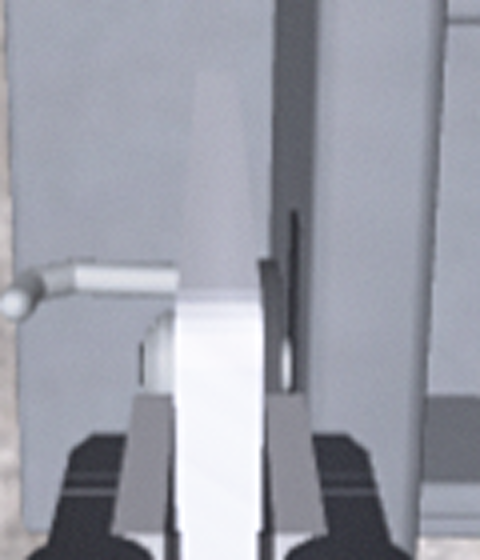

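View pics/d10.png

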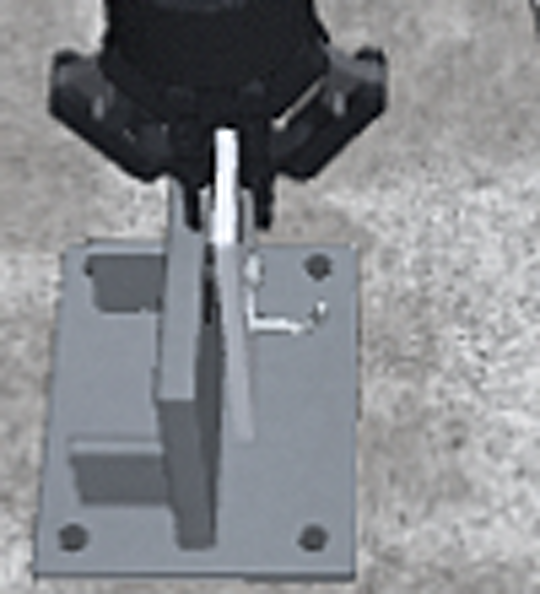

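At z=0.146 it meets a firm stop (travel 23.5 mm, matching the predicted home height). I ease the push, then open and withdraw upwards.

```bash
python3 -m creep '[[[-1,-0.5,0,0,0,0,1],[-2,-1,0,0,0,0,1],[-2.5,-1,0,0,0,0,1],[-2.5,-1,0,0,0,0,1]]]'
```

```text
clock: 18.98
tcp_pos: [0.5982, 0.1416, 0.1463]
eef_rot: [[0.974, 0.006, 0.228], [-0.228, 0.022, 0.973], [0.001, -1.0, 0.023]]
force: [-4.8, 0.3, 3.4]
finger_gap: 0.0073
```

```bash
python3 -m creep '[[[-1,0,0,0,0,0,1],[-2,0,0,0,0,0,1],[-2,0,0,0,0,0,1]]]'
```

```text
clock: 19.35
tcp_pos: [0.5968, 0.1419, 0.1463]
eef_rot: [[0.974, 0.007, 0.228], [-0.228, 0.022, 0.973], [0.002, -1.0, 0.023]]
force: [-2.0, 0.8, 3.6]
finger_gap: 0.0075
```

```bash
python3 -m creep '[[[0,0,0,0,0,0,0.5],[0,0,0,0,0,0,0.5],[0,0,0,0,0,0,0.5],[0,0,0,0,0,0,0.5],[0,0,0,0,0,0,0.5]]]'
python3 - <<'E'
from h import *
snap("wrist","w11.png",(205,150,365,290),4)
E
```

```text
clock: 19.98
tcp_pos: [0.596, 0.1418, 0.1457]
eef_rot: [[0.974, 0.005, 0.228], [-0.228, 0.021, 0.973], [0.0, -1.0, 0.022]]
force: [0.6, -0.4, 0.3]
finger_gap: 0.0427
```

View pics/w11.png

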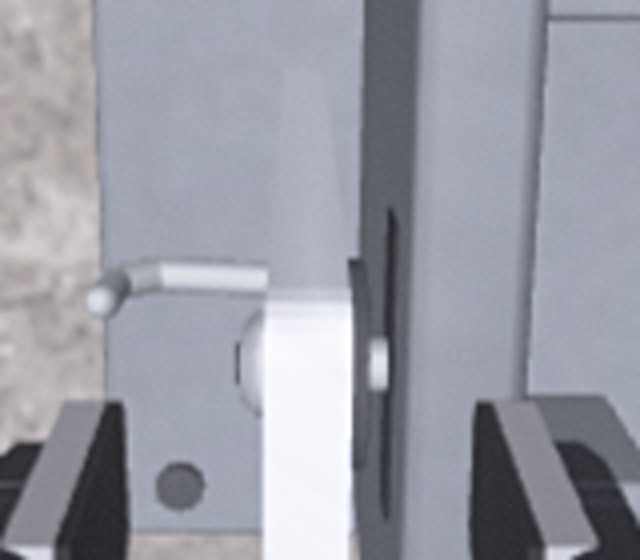

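Fingers are clear on both sides, and the plate hangs between washer and head. Withdrawing straight up.

```bash
python3 -m creep '[[[0,-10,0,0,0,0,0.5],[0,-25,0,0,0,0,0.5],[0,-45,0,0,0,0,0.5],[0,-70,0,0,0,0,0.5],[0,-100,0,0,0,0,0.5],[0,-130,0,0,0,0,0.5],[0,-150,0,0,0,0,0.5],[0,-150,0,0,0,0,0.5]]]'
python3 -m creep '[[[0,0,0,0,0,0,0.5],[0,0,0,0,0,0,0.5]]]'
python3 - <<'E'
from h import *
snap("wrist","w12.png",None,1.4)
snap("scene","s12.png",(200,140,300,240),6)
snap("side","d12.png",(205,225,325,335),5)
E
```

```text
clock: 21.02
tcp_pos: [0.5965, 0.1383, 0.2989]
eef_rot: [[0.974, 0.011, 0.228], [-0.228, 0.023, 0.973], [0.006, -1.0, 0.025]]
force: [-0.2, -0.3, 0.1]
finger_gap: 0.0424
clock: 21.28
tcp_pos: [0.5945, 0.1387, 0.2945]
eef_rot: [[0.974, 0.003, 0.228], [-0.228, 0.021, 0.973], [-0.002, -1.0, 0.021]]
force: [-1.3, -0.0, 0.2]
finger_gap: 0.0425
```

View pics/w12.png

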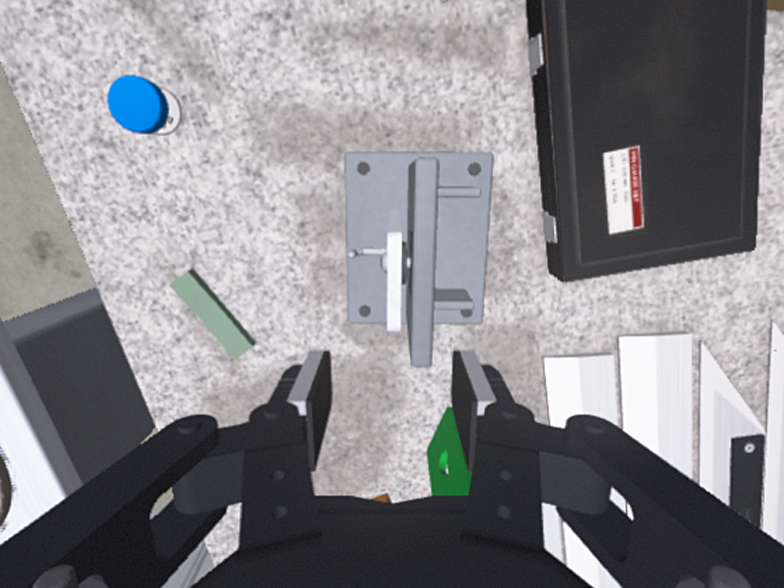

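View pics/s12.png

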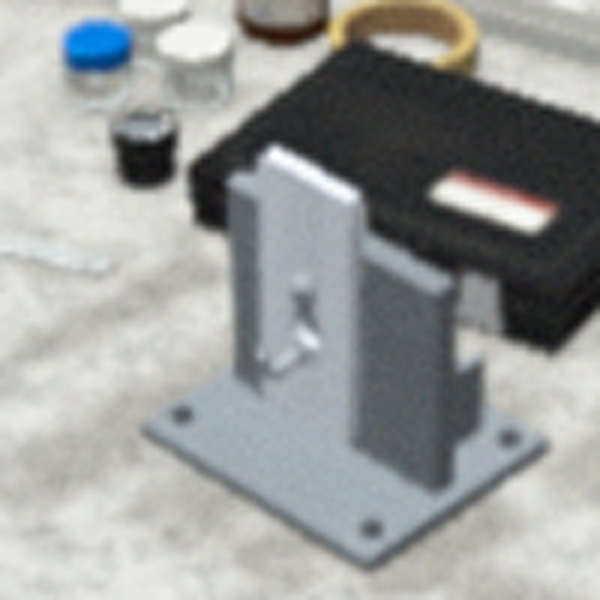

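View pics/d12.png

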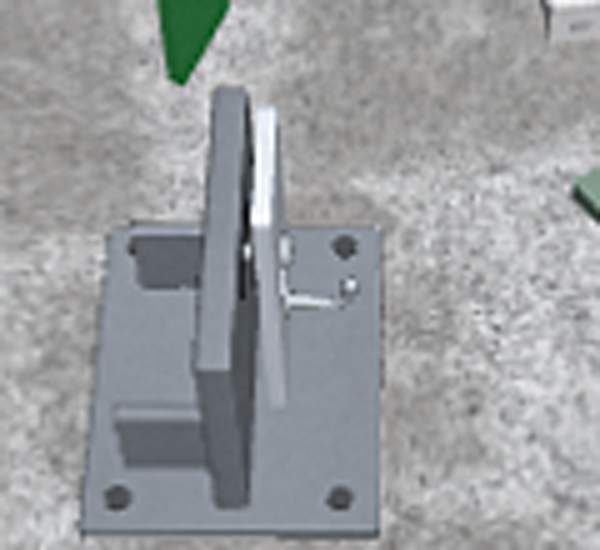

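```bash
python3 - <<'E'
from h import *
np.set_printoptions(precision=4,suppress=True)
a=cv2.imread("pics/raw_w12.png");crp(a,"w12c.png",(260,155,320,245),6.5)
S=lambda u,v:(u/6+200,v/6+140);s=lambda u,v:(u/5+205,v/5+225)
# +y end / -y end of top face
print(tri([ray("scene",S(267,152)),ray("side",s(261,220))]),tri([ray("scene",S(359,192)),ray("side",s(265,109))]))
E
```

```text
[0.6036 0.1705 0.1786] [0.5919 0.1127 0.1791]
```

View pics/w12c.png

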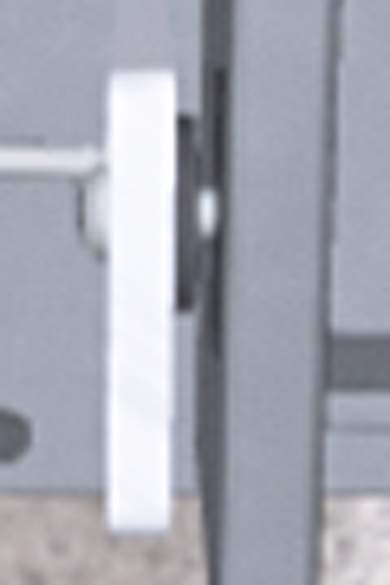

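```bash
python3 - <<'E'
from bench import ctrl
print(ctrl.finish_job())
E
```

```text
the job is handed in; nothing more can be done
None
```

The hook plate is hanging by itself on the stand's screw with its hook facing outwards. I handed the job in at about 21.5 s of the 64 s allowed.

- **How it went:** I gripped the aluminium plate by its upper edge, lifted it out of the block and corrected a 1.3° tilt in the hand. The screw head went through the keyhole without any contact force. The washer then pushed back at about 6 N while I slid the plate down 23.5 mm to a firm stop at the expected home height. The push on the stand never read above about 12 N.
- **Last checks:** After release, the wrist, scene and side pictures show the plate held between washer and screw head, with the gripper clear and the tool force near zero. The jar and oil stone stand where they were in the last wrist view. The V block was only partly visible in the last pictures, but nothing went near it.
- **Where the checks disagreed:**
  - The plate's top edge measured 179 mm high from the scene and side cameras, against an ideal 183 mm. The same method read 2.4 mm low on the plate before I moved it, so I trusted the firm stop instead.
  - My first reading of the plate's tilt in the hand was wrong, because I had taken the slot end for the plate's edge. I corrected it before inserting.

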